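# Transfer figure blanks to the assembly tray in reverse order

## Robot

A 6-joint arm with a two-finger parallel gripper is mounted at the origin on the work surface. World frame = base frame: x ahead of the robot, y to its left, z up, the work surface at z = 0. Lengths are in m, angles in rad, forces in N, time in s.
With the tool pointing down it reaches from about 0.325 to 0.775 m from the base axis. Payload 5.5 kg.
Tool frame: the origin (TCP) lies between the finger pads, 19 mm behind the fingertips; this is the grasp point; z points along the fingers, y is the line along which they close (so a half turn about z gives the same grasp; the last joint's range is limited). The gripper opens to 85 mm and grips with 20 to 120 N. Pads are 22 mm wide; open, the fingers measure 114 mm over their backs; the gripper's body (76 mm by 85 mm) begins 54 mm behind the grasp point. The pads swing forward as they close: fully open they stand 13 mm farther back than shut.
Start: joints at [-1.356, 0.091, 1.231, -0, 1.82, -0.057], TCP at [0.161, -0.578, 0.25] pointing down, gripper open.
Joint ranges: [-2.87, 2.87], [-0.86, 2.18], [0.17, 2.46], [-1.51, 4.65], [0.06, 2.69], [-2.65, 2.65]. Speed limits (rad/s): [2.57, 2.57, 3.01, 3.14, 3.14, 3.14].

## Interface

Orientations are given as a rotation vector (axis times angle).
In Python, from bench import ctrl, viewer gives the robot as it stands.
- The arm moves only by the tool drive_tool, never from a script. Its argument "series" is a list of rows, each an object with "travel": the shift along the tool's x, y, z as a fraction of full scale, a list of three; "angular": the turn, a rotation vector about the tool's x, y, z as a fraction of full scale, a list of three; "fingers": the closure, from 0 (fully open) to 1 (shut). A call has 1 to 12 rows; each row is the pose to reach, as a shift and turn from the pose commanded when the call began, along the tool's axes at that moment, turning the shorter way round; what a row does not reach only later rows make up. Full scale, the value 1, is 12 cm for a shift and 180 degrees for a turn. A row lasts 1/10 s, in which the tool goes at most 50 mm and 8.59 degrees, less where a joint would pass 70% of its speed; a pose out of reach is approached as far as the arm can. A call with a number of a shift or a turn outside -1 to 1 is refused whole. A call with a gripper value outside its range is refused whole. The fingers move at their own pace and stop on an object; the grip force is fixed at half the most. Time passes only in rows, so rows that repeat a pose let the fingers close. It gives the time, the measured TCP pose, the force, the opening and the grip force at its end, in the units of the state.
- ctrl.sense(): the state, without advancing time (a new reading comes with each control period).
- viewer.get_image(name): name is "side" or "top"; returns a dict with "img" (400x640x3 uint8, red, green, blue), "intrinsics" (3x3 intrinsics, pixels), "R" (3x3) and "t" (3): a world point X has camera coordinates R X + t. Camera axes: x right, y down, z forward; pixel columns grow to the right and rows downward; lengths in m; the calibration is good to about 2 mm. A picture is of the moment at which its call begins. There is no depth.
- ctrl.hand_in(): hands the job in; it is judged then, once.
The state is a dict: "t": time; "joints": joint angles; "joint_vel": joint speeds; "joint_torque": joint torques, N m; "eef_pos": TCP position; "eef_rot": TCP orientation; "contact_force": force on the tool from outside, world axes, zero at the start; "torque": the same for the moment, N m; "width": finger opening in m; "grip_force": force on a finger pad.
Only numpy, scipy, OpenCV 4.12 (cv2) and the standard library are available. Lean on these libraries where they do the work, as an engineer would, in place of code of your own. Each camera call takes 0.05 s, during which the arm holds its last target. There are 200 camera calls.

## Task

Move the four bare wooden figures from the drying rack to the assembly tray, one standing upright in each pocket, in reverse order: counting from each rack's own post, the figure that is first on the drying rack goes into the last pocket of the tray, the second into the third, the third into the second, and the last into the first pocket beside the post. Do not let any figure topple on the way.

Things in the scene. Friction and masses are not known exactly. Their poses are not given: they have to be found in the camera images.
- soldier: The soldier: tallest, slimmest figure, 100 mm high, with a tall cylindrical hat. Bare pale wood, round about its z axis, loose, upright; origin: centre of its underside. Foot disc 38 mm across, 8 mm high; straight trunk 26 mm across from 10 to 68 mm above the underside (grip there, TCP 56 mm up); narrow neck; hat 26 mm across, 79 to 100 mm. About 55 g.
- gnome: The gnome: thick trunk ending in a long pointed cone, no neck, 88 mm high. Bare pale wood, round about its z axis, loose, upright; origin: centre of its underside. Straight trunk 36 mm across from the underside to 52 mm up (grip there, TCP 40 mm up), then a cone to a point. About 65 g.
- lady: The lady: wide bell skirt, slim trunk, small round head, 85 mm high. Bare pale wood, round about its z axis, loose, upright; origin: centre of its underside. Skirt 40 mm across up to 16 mm, tapering to 24 mm at 34 mm; straight trunk 24 mm across from 34 to 62 mm (grip there, TCP 49 mm up); neck 14 mm, head 23 mm across. About 50 g.
- boy: The boy: shortest figure, 70 mm high, a plain stump with a round head. Bare pale wood, round about its z axis, loose, upright; origin: centre of its underside. Straight trunk 32 mm across from the underside to 46 mm up (grip there, TCP 36 mm up); head 27 mm across above it. About 50 g.
- drying_rack: Drying rack, fixed, left or right of the robot: grey-painted plank 320 x 70 x 18 mm with a short dark round post (20 mm across, top 50 mm above the table) at one end. Four cork pads lie along its x axis, centres at x = 108 (beside the post), 36, -36, -108 mm, y = 0. Origin on the table; x points along the plank to the post (at x = 155 mm), z up.
- tray: Assembly tray, fixed, on the other side: pale plywood, 336 x 82 x 14 mm, dark round post (20 mm across, top 50 mm above the table) at one end (x = 169 mm). Four open pockets 58 x 58 mm, centres at x = 108 (beside the post), 36, -36, -108 mm, y = 0; floor 6 mm above the table, rim 8 mm above the floor. Origin on the table; x points to the post, z up.
- pad1: The cork pad, 48 x 48 x 4 mm, on which the soldier stands at the start, fixed to the drying rack in any of its four places and staying there; its top is 22 mm above the table. Origin: centre of its underside. The four pads look alike.
- pad2: The cork pad, 48 x 48 x 4 mm, on which the gnome stands at the start, fixed to the drying rack in any of its four places and staying there; its top is 22 mm above the table. Origin: centre of its underside. The four pads look alike.
- pad3: The cork pad, 48 x 48 x 4 mm, on which the lady stands at the start, fixed to the drying rack in any of its four places and staying there; its top is 22 mm above the table. Origin: centre of its underside. The four pads look alike.
- pad4: The cork pad, 48 x 48 x 4 mm, on which the boy stands at the start, fixed to the drying rack in any of its four places and staying there; its top is 22 mm above the table. Origin: centre of its underside. The four pads look alike.
Things that resemble listed ones, but are neither listed nor needed, are in the scene too. Leave any red look-alike of the gnome alone. Leave any purple look-alike of the lady alone.

How it is judged:
At the end, for the whole second after the job is handed in: All four stand upright (0.1 rad), still, released, on the pocket floors (underside within 3 mm), each within 15 mm of its pocket centre along and across the tray; counted from the posts, rack places 1, 2, 3, 4 have gone to tray pockets 4, 3, 2, 1 (((x of pad1 in the frame of drying_rack between 0.088 and 0.128 m and x of soldier in the frame of tray between -0.123 and -0.093 m) or (x of pad1 in the frame of drying_rack between 0.016 and 0.056 m and x of soldier in the frame of tray between -0.051 and -0.021 m) or (x of pad1 in the frame of drying_rack between -0.056 and -0.016 m and x of soldier in the frame of tray between 0.021 and 0.051 m) or (x of pad1 in the frame of drying_rack between -0.128 and -0.088 m and x of soldier in the frame of tray between 0.093 and 0.123 m)) and y of soldier in the frame of tray between -0.015 and 0.015 m and z of soldier in the frame of tray between 0.003 and 0.009 m and angle between each of soldier, gnome, lady, boy's own z axis and vertical below 0.1 rad and linear speed of each of soldier, gnome, lady, boy below 0.02 m/s and angular speed of each of soldier, gnome, lady, boy below 0.3 rad/s and ((x of pad2 in the frame of drying_rack between 0.088 and 0.128 m and x of gnome in the frame of tray between -0.123 and -0.093 m) or (x of pad2 in the frame of drying_rack between 0.016 and 0.056 m and x of gnome in the frame of tray between -0.051 and -0.021 m) or (x of pad2 in the frame of drying_rack between -0.056 and -0.016 m and x of gnome in the frame of tray between 0.021 and 0.051 m) or (x of pad2 in the frame of drying_rack between -0.128 and -0.088 m and x of gnome in the frame of tray between 0.093 and 0.123 m)) and y of gnome in the frame of tray between -0.015 and 0.015 m and z of gnome in the frame of tray between 0.003 and 0.009 m and ((x of pad3 in the frame of drying_rack between 0.088 and 0.128 m and x of lady in the frame of tray between -0.123 and -0.093 m) or (x of pad3 in the frame of drying_rack between 0.016 and 0.056 m and x of lady in the frame of tray between -0.051 and -0.021 m) or (x of pad3 in the frame of drying_rack between -0.056 and -0.016 m and x of lady in the frame of tray between 0.021 and 0.051 m) or (x of pad3 in the frame of drying_rack between -0.128 and -0.088 m and x of lady in the frame of tray between 0.093 and 0.123 m)) and y of lady in the frame of tray between -0.015 and 0.015 m and z of lady in the frame of tray between 0.003 and 0.009 m and ((x of pad4 in the frame of drying_rack between 0.088 and 0.128 m and x of boy in the frame of tray between -0.123 and -0.093 m) or (x of pad4 in the frame of drying_rack between 0.016 and 0.056 m and x of boy in the frame of tray between -0.051 and -0.021 m) or (x of pad4 in the frame of drying_rack between -0.056 and -0.016 m and x of boy in the frame of tray between 0.021 and 0.051 m) or (x of pad4 in the frame of drying_rack between -0.128 and -0.088 m and x of boy in the frame of tray between 0.093 and 0.123 m)) and y of boy in the frame of tray between -0.015 and 0.015 m and z of boy in the frame of tray between 0.003 and 0.009 m); the robot touches nothing.
It fails at once if the soldier topples (tilts more than 0.7 rad) (angle between soldier's own z axis and vertical above 0.7 rad).
It fails at once if the gnome topples (tilts more than 0.7 rad) (angle between gnome's own z axis and vertical above 0.7 rad).
It fails at once if the lady topples (tilts more than 0.7 rad) (angle between lady's own z axis and vertical above 0.7 rad).
It fails at once if the boy topples (tilts more than 0.7 rad) (angle between boy's own z axis and vertical above 0.7 rad).
It also fails if it takes over 128 s, if anything falls off the work surface, if the arm or the gripper's body presses on something with over 40 N, if the wrist force passes 120 N, or if a joint passes its speed limit or range.

## Working session

There is one attempt and no reset: what is moved stays moved. The work goes in short steps, Python scripts to look and compute and a tool call to move; the robot and the scene stay as the last step left them, time stands still between calls to the robot, and variables do not carry over. Pictures are saved under pics/ and viewed, at most 14 in all, crops included, and the job is handed in when it is done.

Besides the shell and the picture viewer there is one more tool, called after "Request:" as name(argument=value, ...), one argument or row to a line, values as JSON. drive_tool: Moves the arm, as the interface text tells. Its arguments: {"type":"object","properties":{"series":{"type":"array"}},"required":["series"]}

```bash
mkdir -p pics; python3 - <<'E'
from bench import ctrl, viewer
import cv2, pickle
d={}
for n in("top","side"):
    v=viewer.get_image(n); d[n]=v; cv2.imwrite(f"pics/{n}0.png",v["img"][:,:,::-1]); print(n,v["intrinsics"],v["R"],v["t"])
pickle.dump(d,open("v0.pkl","wb")); print(ctrl.sense())
E
```

```text
top [[518.45895718   0.         321.23067645]
 [  0.         518.45895718 201.92502827]
 [  0.           0.           1.        ]] [[ 0.02141724 -0.99948997  0.02368777]
 [-0.98242472 -0.0254341  -0.18491829]
 [ 0.18542645 -0.01931101 -0.98246838]] [-2.90271541e-04  4.95559444e-01  1.17164638e+00]
side [[414.67101847   0.         318.31413185]
 [  0.         414.67101847 198.68558094]
 [  0.           0.           1.        ]] [[-0.98323503 -0.1814773  -0.01774422]
 [-0.10868896  0.66143033 -0.74208936]
 [ 0.14640893 -0.72771966 -0.67006606]] [0.50706585 0.0796853  0.76494213]
{'t': 0.1, 'joints': array([-1.35568760e+00,  9.18074175e-02,  1.23178028e+00,  2.68698327e-05,
        1.81980674e+00, -5.67290515e-02]), 'joint_vel': array([-0.00030952, -0.00223698, -0.00255861,  0.00141025,  0.0013833 ,
        0.00096004]), 'joint_torque': array([ 3.70334965e-03, -4.60215032e+01, -4.19219792e+01,  2.02631128e-05,
        1.06306927e-02, -1.94661669e-05]), 'eef_pos': array([ 0.16104314, -0.57775178,  0.24894127]), 'eef_rot': array([-3.11083548e+00, -4.25454868e-01,  1.83000228e-04]), 'contact_force': array([ 0.21751807, -0.05992858,  0.03109885]), 'torque': array([ 0.02126095,  0.02995506, -0.00716973]), 'grip_force': 0.0, 'width': 0.08562678803389363}
```

View pics/top0.png

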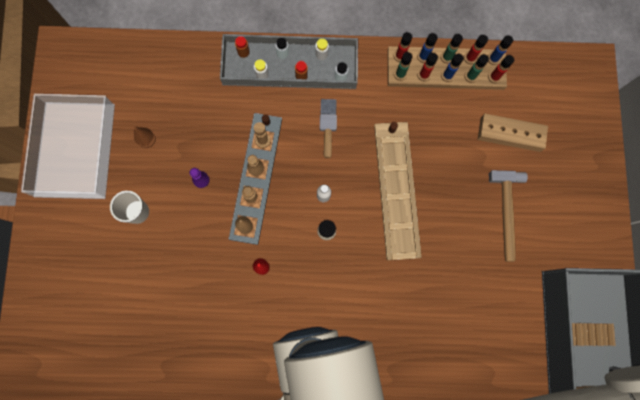

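View pics/side0.png

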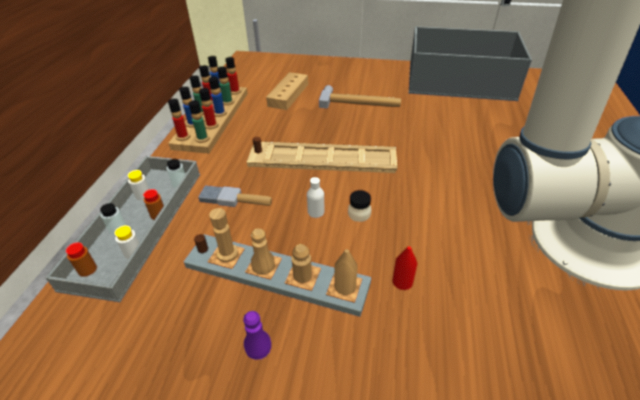

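```bash
python3 - <<'E'
import pickle,cv2,numpy as np
d=pickle.load(open("v0.pkl","rb"))
t=d["top"]["img"][:,:,::-1]; s=d["side"]["img"][:,:,::-1]
a=cv2.resize(t[105:265,220:430],None,fx=3.7,fy=3.7,interpolation=cv2.INTER_CUBIC)
b=cv2.resize(s[125:315,180:430],None,fx=3.1,fy=3.1,interpolation=cv2.INTER_CUBIC)
cv2.imwrite("pics/a.png",a);cv2.imwrite("pics/b.png",b)
E
```

```text
(no output)
```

View pics/a.png

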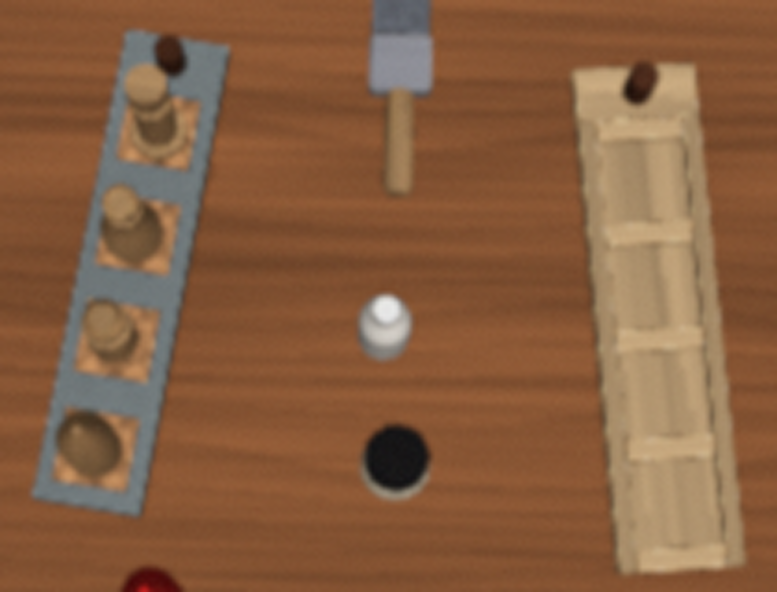

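View pics/b.png

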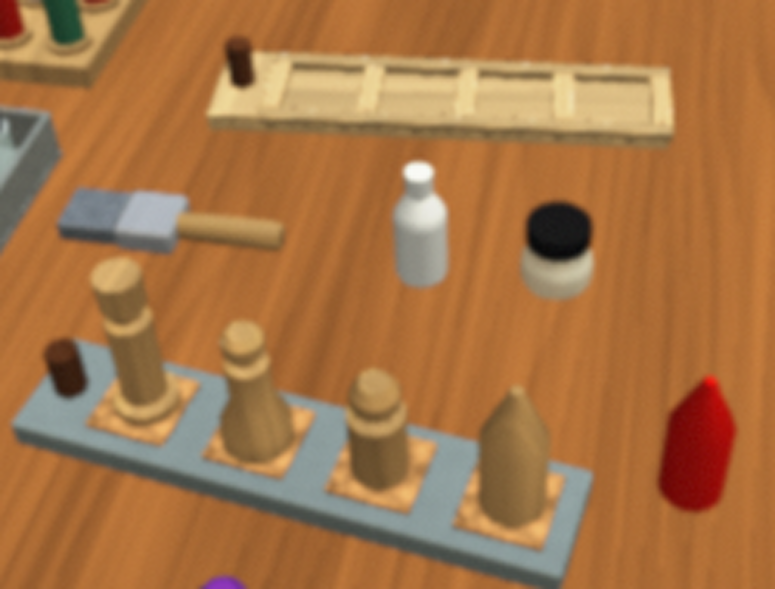

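```bash
cat > h.py <<'E'
import numpy as np,pickle,cv2
def ray(v,uv,z):
    K,R,t=v["intrinsics"],v["R"],v["t"]
    c=-R.T@t; r=R.T@np.linalg.solve(K,[uv[0],uv[1],1.])
    return c+r*(z-c[2])/r[2]
A=lambda p:(220+(p[0]+.5)/3.7-.5,105+(p[1]+.5)/3.7-.5)
B=lambda p:(180+(p[0]+.5)/3.1-.5,125+(p[1]+.5)/3.1-.5)
def proj(v,X):
    p=v["R"]@X+v["t"]; return (v["intrinsics"]@(p/p[2]))[:2]
E
python3 - <<'E'
from h import *
np.set_printoptions(precision=4,suppress=True)
d=pickle.load(open("v0.pkl","rb"));T,S=d["top"],d["side"]
def show(n,pt,ps,z):
    print(n,ray(T,A(pt),z)[:2] if pt else '',ray(S,B(ps),z)[:2] if ps else '')
show("sold",(148,80),(119,272),.122)
show("lady",(122,205),(244,342),.0955)
show("boy",(108,325),(375,390),.0785)
show("gnome",(70,440),(517,388),.110)
print("rack corners")
rc=[ray(T,A(p),.018) for p in[(127,30),(230,47),(140,516),(33,495)]]
rs=[ray(S,B(p),.018) for p in[(83,342),(14,425),(558,575),(593,475)]]
tc=[ray(T,A(p),.014) for p in[(573,70),(695,65),(745,565),(622,573)]]
ts=[ray(S,B(p),.014) for p in[(255,52),(210,120),(672,137),(670,70)]]
for n,q in(("r",rc),("rs",rs),("t",tc),("ts",ts)):
    q=np.array(q)[:,:2]; print(n,q.tolist(),q.mean(0),[np.linalg.norm(q[i]-q[i-1]) for i in range(4)])
show("rpost",(171,48),(63,350),.05); show("tpost",(644,75),(238,45),.05)
for p in[(642,128),(650,233),(658,338),(670,447),(682,557)]: print("div",ray(T,A(p),.014)[:2])
for p in[(277,80),(371,87),(467,90),(564,94),(661,98)]: print("divS",ray(S,B(p),.014)[:2])
E
```

```text
sold [0.6512 0.1556] [0.6481 0.1561]
lady [0.5792 0.1709] [0.5801 0.1697]
boy [0.507 0.178] [0.5104 0.1759]
gnome [0.4303 0.1934] [0.4362 0.1897]
rack corners
r [[0.7211621499192549, 0.18229757757355836], [0.7112887113999727, 0.11306207379403578], [0.3955581131359124, 0.15923974487383807], [0.4073588195157271, 0.22796749456202753]] [0.5588 0.1706] [np.float64(0.31710924220224057), np.float64(0.06993596908457285), np.float64(0.3190896237525374), np.float64(0.0697334944504076)]
rs [[0.7051301423348523, 0.11756850612899], [0.7195339108575554, 0.18444863202630823], [0.4076020808866, 0.22914110002285382], [0.3958118762577467, 0.16436321669773873]] [0.557  0.1739] [np.float64(0.31283787281299563), np.float64(0.06841359358853143), np.float64(0.3151172531688026), np.float64(0.06584210729671747)]
t [[0.7034109842267684, -0.11755609308691693], [0.7093922019624033, -0.19999853557491348], [0.3737297865487454, -0.22904402049278932], [0.3667694191446383, -0.14982055597452826]] [ 0.5383 -0.1741] [np.float64(0.3381841789711223), np.float64(0.0826591270761293), np.float64(0.3369167513132073), np.float64(0.0795286366328276)]
ts [[0.6911450865512816, -0.20047859342790342], [0.6991186174144397, -0.11072121488597941], [0.36689124191485, -0.14388450328888203], [0.3720179483862297, -0.22647809530288765]] [ 0.5323 -0.1704] [np.float64(0.3201844849632215), np.float64(0.09011084394868342), np.float64(0.3338784699992491), np.float64(0.08275255017834617)]
rpost [0.6979 0.1493] [0.6963 0.1525]
tpost [ 0.6887 -0.1596] [ 0.6873 -0.1567]
div [ 0.6641 -0.164 ]
div [ 0.5918 -0.169 ]
div [ 0.521  -0.1739]
div [ 0.449  -0.1813]
div [ 0.3779 -0.1885]
divS [ 0.6641 -0.1669]
divS [ 0.5916 -0.1693]
divS [ 0.5199 -0.1769]
divS [ 0.448  -0.1832]
divS [ 0.3769 -0.1895]
```

Request:
drive_tool(
  series=[
    {"travel": [0.5,-0.5,0],"angular": [0,0,0.0433],"fingers": 0},
    {"travel": [1,-1,0],"angular": [0,0,0.0865],"fingers": 0},
    {"travel": [1,-1,0],"angular": [0,0,0.0865],"fingers": 0},
    {"travel": [1,-1,0],"angular": [0,0,0.0865],"fingers": 0},
    {"travel": [1,-1,0],"angular": [0,0,0.0865],"fingers": 0},
    {"travel": [1,-1,0],"angular": [0,0,0.0865],"fingers": 0},
  ],
)

```text
t: 0.7
eef_pos: [0.2445, -0.4302, 0.2498]
eef_rot: [3.141, 0.001, -0.001]
contact_force: [-0.4, 0.2, 0.3]
width: 0.0855
grip_force: 0.0
```

Request:
drive_tool(
  series=[
    {"travel": [0.3,-0.4,0],"angular": [0,0,0],"fingers": 0},
    {"travel": [0.676,-0.98,0],"angular": [0,0,0],"fingers": 0},
    {"travel": [0.676,-0.98,0],"angular": [0,0,0],"fingers": 0},
    {"travel": [0.676,-0.98,0],"angular": [0,0,0],"fingers": 0},
    {"travel": [0.676,-0.98,0],"angular": [0,0,0],"fingers": 0},
  ],
)

```text
t: 1.2
eef_pos: [0.3256, -0.3131, 0.2498]
eef_rot: [3.141, 0.001, -0.001]
contact_force: [0.1, 0.1, 0.6]
width: 0.0854
grip_force: 0.0
```

Request:
drive_tool(
  series=[
    {"travel": [0.3,-0.4,0],"angular": [0,0,0],"fingers": 0},
    {"travel": [0.676,-0.98,0],"angular": [0,0,0],"fingers": 0},
    {"travel": [0.676,-0.98,0],"angular": [0,0,0],"fingers": 0},
    {"travel": [0.676,-0.98,0],"angular": [0,0,0],"fingers": 0},
    {"travel": [0.676,-0.98,0],"angular": [0,0,0],"fingers": 0},
  ],
)

```text
t: 1.7
eef_pos: [0.4066, -0.1961, 0.2496]
eef_rot: [3.141, -0.0, -0.002]
contact_force: [-0.4, 0.0, 0.0]
width: 0.0856
grip_force: 0.0
```

Request:
drive_tool(
  series=[
    {"travel": [0.3,-0.4,0],"angular": [0,0,0],"fingers": 0},
    {"travel": [0.676,-0.98,0],"angular": [0,0,0],"fingers": 0},
    {"travel": [0.676,-0.98,0],"angular": [0,0,0],"fingers": 0},
    {"travel": [0.676,-0.98,0],"angular": [0,0,0],"fingers": 0},
    {"travel": [0.676,-0.98,0],"angular": [0,0,0],"fingers": 0},
  ],
)

```text
t: 2.2
eef_pos: [0.4878, -0.079, 0.2494]
eef_rot: [3.141, -0.002, -0.002]
contact_force: [-0.5, -0.2, -0.6]
width: 0.0855
grip_force: 0.0
```

Request:
drive_tool(
  series=[
    {"travel": [0.3,-0.4,0],"angular": [0,0,0],"fingers": 0},
    {"travel": [0.676,-0.98,0],"angular": [0,0,0],"fingers": 0},
    {"travel": [0.676,-0.98,0],"angular": [0,0,0],"fingers": 0},
    {"travel": [0.676,-0.98,0],"angular": [0,0,0],"fingers": 0},
    {"travel": [0.676,-0.98,0],"angular": [0,0,0],"fingers": 0},
  ],
)

```text
t: 2.7
eef_pos: [0.5691, 0.0382, 0.2494]
eef_rot: [3.141, -0.003, -0.002]
contact_force: [-0.5, -0.1, -0.6]
width: 0.085
grip_force: 0.0
```

Request:
drive_tool(
  series=[
    {"travel": [0.3,-0.4,0],"angular": [0,0,0],"fingers": 0},
    {"travel": [0.676,-0.98,0],"angular": [0,0,0],"fingers": 0},
    {"travel": [0.676,-0.98,0],"angular": [0,0,0],"fingers": 0},
    {"travel": [0.676,-0.98,0],"angular": [0,0,0],"fingers": 0},
    {"travel": [0.676,-0.98,0],"angular": [0,0,0],"fingers": 0},
  ],
)

```text
t: 3.2
eef_pos: [0.6503, 0.1556, 0.2493]
eef_rot: [3.14, -0.003, -0.002]
contact_force: [0.0, -0.5, -0.2]
width: 0.0855
grip_force: 0.0
```

Request:
drive_tool(
  series=[
    {"travel": [0,-0.01,0.3],"angular": [0,0,0],"fingers": 0},
    {"travel": [0,-0.01,0.6],"angular": [0,0,0],"fingers": 0},
    {"travel": [0,-0.01,0.8],"angular": [0,0,0],"fingers": 0},
    {"travel": [0,-0.01,0.96],"angular": [0,0,0],"fingers": 0},
    {"travel": [0,-0.01,0.96],"angular": [0,0,0],"fingers": 0},
    {"travel": [0,-0.01,0.96],"angular": [0,0,0],"fingers": 0},
  ],
)

```text
t: 3.8
eef_pos: [0.65, 0.1568, 0.1364]
eef_rot: [3.141, -0.004, 0.002]
contact_force: [0.5, 0.5, 0.7]
width: 0.0856
grip_force: 0.0
```

Request:
drive_tool(
  series=[
    {"travel": [0,0,0.15],"angular": [0,0,0],"fingers": 0},
    {"travel": [0,0,0.3],"angular": [0,0,0],"fingers": 0},
    {"travel": [0,0,0.4],"angular": [0,0,0],"fingers": 0},
    {"travel": [0,0,0.475],"angular": [0,0,0],"fingers": 0},
    {"travel": [0,0,0.475],"angular": [0,0,0],"fingers": 0},
    {"travel": [0,0,0.475],"angular": [0,0,0],"fingers": 0},
  ],
)

```text
t: 4.4
eef_pos: [0.6504, 0.159, 0.0787]
eef_rot: [-3.141, 0.0, -0.002]
contact_force: [0.4, 0.2, -0.2]
width: 0.0853
grip_force: 0.0
```

```bash
python3 - <<'E'
from bench import ctrl, viewer
import cv2
a=[cv2.resize(viewer.get_image("side")["img"][150:320,170:430,::-1],None,fx=3,fy=3)]
cv2.imwrite("pics/c.png",a[0]);print(ctrl.sense()["eef_pos"])
E
```

```text
[0.65057214 0.15908886 0.07906817]
```

View pics/c.png

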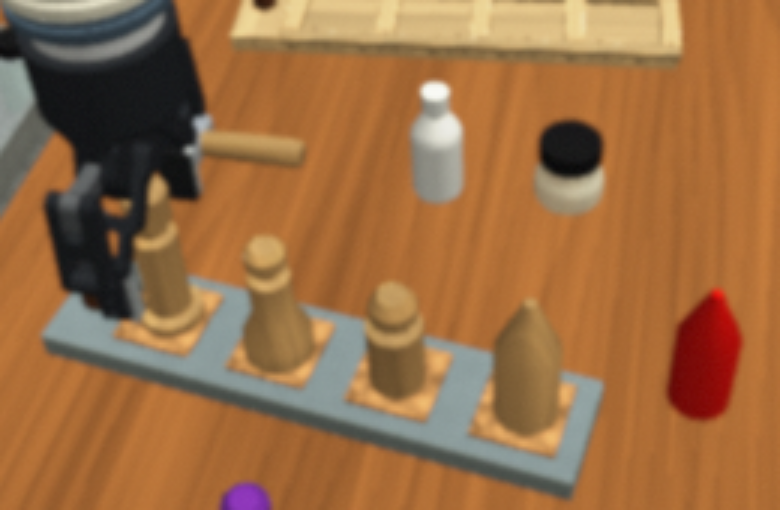

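The gripper straddles the soldier (trunk near crop pixel (165,260)), and the other three are undisturbed. Closing.

Request:
drive_tool(
  series=[
    {"travel": [0,0,0],"angular": [0,0,0],"fingers": 0.4},
    {"travel": [0,0,0],"angular": [0,0,0],"fingers": 0.5},
    {"travel": [0,0,0],"angular": [0,0,0],"fingers": 0.6},
    {"travel": [0,0,0],"angular": [0,0,0],"fingers": 0.7},
    {"travel": [0,0,0],"angular": [0,0,0],"fingers": 0.8},
    {"travel": [0,0,0],"angular": [0,0,0],"fingers": 1},
    {"travel": [0,0,0],"angular": [0,0,0],"fingers": 1},
    {"travel": [0,0,0],"angular": [0,0,0],"fingers": 1},
    {"travel": [0,0,0],"angular": [0,0,0],"fingers": 1},
    {"travel": [0,0,0],"angular": [0,0,0],"fingers": 1},
  ],
)

```text
t: 5.45
eef_pos: [0.6502, 0.1591, 0.0782]
eef_rot: [-3.141, 0.0, -0.001]
contact_force: [0.6, 0.1, 4.0]
width: 0.0243
grip_force: 58.4
```

Request:
drive_tool(
  series=[
    {"travel": [0,0,-0.1],"angular": [0,0,0],"fingers": 1},
    {"travel": [0,0,-0.3],"angular": [0,0,0],"fingers": 1},
    {"travel": [0,0,-0.55],"angular": [0,0,0],"fingers": 1},
    {"travel": [0,0,-0.8],"angular": [0,0,0],"fingers": 1},
    {"travel": [0,0,-0.95],"angular": [0,0,0],"fingers": 1},
    {"travel": [0,0,-1],"angular": [0,0,0],"fingers": 1},
    {"travel": [0,0,-1],"angular": [0,0,0],"fingers": 1},
  ],
)

```text
t: 6.15
eef_pos: [0.6502, 0.1591, 0.1987]
eef_rot: [-3.141, -0.0, -0.002]
contact_force: [0.4, 0.2, -1.0]
width: 0.0243
grip_force: 58.1
```

Request:
drive_tool(
  series=[
    {"travel": [-0.07,0.1,0],"angular": [0,0,0],"fingers": 1},
    {"travel": [-0.2,0.3,0],"angular": [0,0,0],"fingers": 1},
    {"travel": [-0.36,0.52,0],"angular": [0,0,0],"fingers": 1},
    {"travel": [-0.5,0.73,0],"angular": [0,0,0],"fingers": 1},
    {"travel": [-0.6,0.88,0],"angular": [0,0,0],"fingers": 1},
    {"travel": [-0.66,0.955,0],"angular": [0,0,0],"fingers": 1},
    {"travel": [-0.66,0.955,0],"angular": [0,0,0],"fingers": 1},
  ],
)

```text
t: 6.85
eef_pos: [0.57, 0.0436, 0.1966]
eef_rot: [3.142, -0.002, -0.003]
contact_force: [-0.2, 1.1, -1.0]
width: 0.0244
grip_force: 58.1
```

Request:
drive_tool(
  series=[
    {"travel": [-0.07,0.1,0],"angular": [0,0,0],"fingers": 1},
    {"travel": [-0.2,0.3,0],"angular": [0,0,0],"fingers": 1},
    {"travel": [-0.36,0.52,0],"angular": [0,0,0],"fingers": 1},
    {"travel": [-0.5,0.73,0],"angular": [0,0,0],"fingers": 1},
    {"travel": [-0.6,0.88,0],"angular": [0,0,0],"fingers": 1},
    {"travel": [-0.66,0.955,0],"angular": [0,0,0],"fingers": 1},
    {"travel": [-0.66,0.955,0],"angular": [0,0,0],"fingers": 1},
  ],
)

```text
t: 7.55
eef_pos: [0.4913, -0.0707, 0.1978]
eef_rot: [-3.142, 0.002, -0.0]
contact_force: [0.4, 1.2, -0.0]
width: 0.0245
grip_force: 58.1
```

Request:
drive_tool(
  series=[
    {"travel": [-0.07,0.1,0],"angular": [0,0,0],"fingers": 1},
    {"travel": [-0.2,0.3,0],"angular": [0,0,0],"fingers": 1},
    {"travel": [-0.36,0.52,0],"angular": [0,0,0],"fingers": 1},
    {"travel": [-0.5,0.73,0],"angular": [0,0,0],"fingers": 1},
    {"travel": [-0.6,0.88,0],"angular": [0,0,0],"fingers": 1},
    {"travel": [-0.66,0.955,0],"angular": [0,0,0],"fingers": 1},
    {"travel": [-0.66,0.955,0],"angular": [0,0,0],"fingers": 1},
  ],
)

```text
t: 8.25
eef_pos: [0.4121, -0.1853, 0.1978]
eef_rot: [3.142, -0.002, 0.0]
contact_force: [0.3, 0.1, -0.7]
width: 0.0243
grip_force: 58.1
```

```bash
python3 - <<'E'
from bench import ctrl, viewer
import cv2
cv2.imwrite("pics/d.png",cv2.resize(viewer.get_image("side")["img"][50:250,150:450,::-1],None,fx=2.6,fy=2.6));s=ctrl.sense();print(s["eef_pos"],s["eef_rot"],s["width"])
E
```

```text
[ 0.4126013  -0.18465525  0.19777252] [-3.14112118e+00  7.50868264e-04 -4.79235321e-04] 0.024173762324859835
```

View pics/d.png

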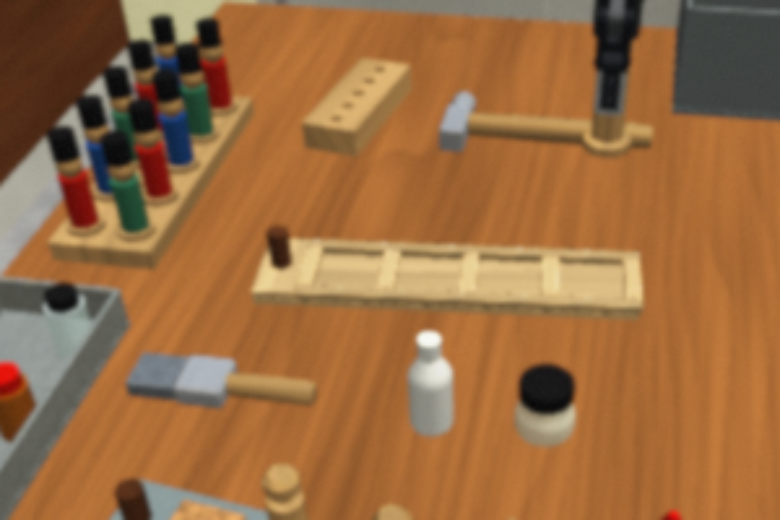

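The soldier hangs upright above pocket 4, with its foot at crop pixel (607,140). Lowering it.

Request:
drive_tool(
  series=[
    {"travel": [0,0,0.15],"angular": [0,0,0],"fingers": 1},
    {"travel": [0,0,0.4],"angular": [0,0,0],"fingers": 1},
    {"travel": [0,0,0.65],"angular": [0,0,0],"fingers": 1},
    {"travel": [0,0,0.83],"angular": [0,0,0],"fingers": 1},
    {"travel": [0,0,0.92],"angular": [0,0,0],"fingers": 1},
    {"travel": [0,0,0.92],"angular": [0,0,0],"fingers": 1},
    {"travel": [0,0,0.92],"angular": [0,0,0],"fingers": 1},
  ],
)

```text
t: 9.0
eef_pos: [0.4132, -0.1846, 0.0884]
eef_rot: [3.141, 0.001, 0.002]
contact_force: [0.7, -0.2, -0.1]
width: 0.024
grip_force: 58.1
```

Request:
drive_tool(
  series=[
    {"travel": [0,0,0.06],"angular": [0,0,0],"fingers": 1},
    {"travel": [0,0,0.12],"angular": [0,0,0],"fingers": 1},
    {"travel": [0,0,0.17],"angular": [0,0,0],"fingers": 1},
    {"travel": [0,0,0.2],"angular": [0,0,0],"fingers": 1},
    {"travel": [0,0,0.2],"angular": [0,0,0],"fingers": 1},
    {"travel": [0,0,0.2],"angular": [0,0,0],"fingers": 1},
  ],
)

```text
t: 9.6
eef_pos: [0.4124, -0.1848, 0.0634]
eef_rot: [-3.142, 0.0, 0.0]
contact_force: [-0.2, -0.4, -0.3]
width: 0.0242
grip_force: 58.0
```

```bash
python3 - <<'E'
from bench import ctrl, viewer
import cv2
cv2.imwrite("pics/e.png",cv2.resize(viewer.get_image("side")["img"][90:190,230:430,::-1],None,fx=4,fy=4,interpolation=2));s=ctrl.sense();print(s["eef_pos"],s["contact_force"])
E
```

```text
[ 0.41249789 -0.18484691  0.06353508] [-0.84405736 -0.36421373 -0.95700178]
```

View pics/e.png

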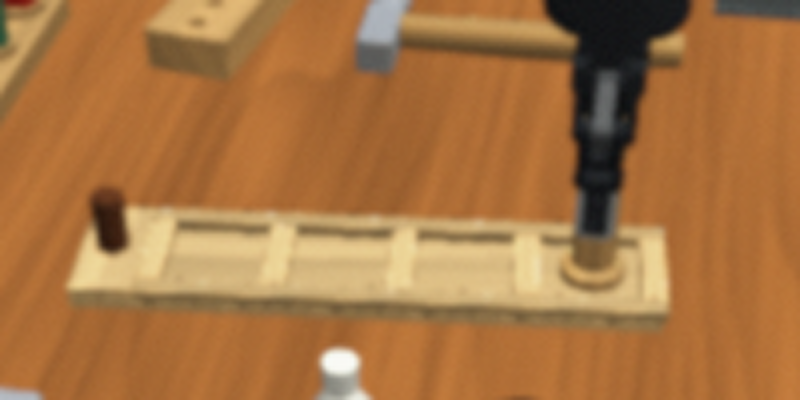

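The soldier's foot is well inside pocket 4, at crop pixel (593,270). Releasing it and moving to the lady.

Request:
drive_tool(
  series=[
    {"travel": [0,0,0.012],"angular": [0,0,0],"fingers": 1},
    {"travel": [0,0,0.012],"angular": [0,0,0],"fingers": 1},
    {"travel": [0,0,0.012],"angular": [0,0,0],"fingers": 0.6},
    {"travel": [0,0,0.012],"angular": [0,0,0],"fingers": 0.4},
    {"travel": [0,0,0.012],"angular": [0,0,0],"fingers": 0.2},
    {"travel": [0,0,0.012],"angular": [0,0,0],"fingers": 0},
    {"travel": [0,0,0.012],"angular": [0,0,0],"fingers": 0},
    {"travel": [0,0,0.012],"angular": [0,0,0],"fingers": 0},
    {"travel": [0,0,0.012],"angular": [0,0,0],"fingers": 0},
    {"travel": [0,0,0.012],"angular": [0,0,0],"fingers": 0},
  ],
)

```text
t: 10.65
eef_pos: [0.4124, -0.1848, 0.0619]
eef_rot: [-3.142, -0.0, 0.0]
contact_force: [0.3, 1.3, 0.3]
width: 0.0854
grip_force: 0.0
```

Request:
drive_tool(
  series=[
    {"travel": [0,0,-0.2],"angular": [0,0,0],"fingers": 0},
    {"travel": [0,0,-0.5],"angular": [0,0,0],"fingers": 0},
    {"travel": [0,0,-0.8],"angular": [0,0,0],"fingers": 0},
    {"travel": [0,0,-1],"angular": [0,0,0],"fingers": 0},
    {"travel": [0,0,-1],"angular": [0,0,0],"fingers": 0},
    {"travel": [0,0,-1],"angular": [0,0,0],"fingers": 0},
  ],
)

```text
t: 11.25
eef_pos: [0.4126, -0.1849, 0.1822]
eef_rot: [3.141, 0.0, 0.001]
contact_force: [-0.3, 0.1, -0.0]
width: 0.0854
grip_force: 0.0
```

```bash
python3 - <<'E'
from bench import ctrl, viewer
import cv2,pickle
v=viewer.get_image("side");pickle.dump(v,open("v1.pkl","wb"))
cv2.imwrite("pics/f.png",cv2.resize(v["img"][90:190,230:430,::-1],None,fx=4,fy=4,interpolation=2));s=ctrl.sense();print(s["eef_pos"],s["t"])
E
```

```text
[ 0.41217713 -0.18463944  0.18097326] 11.3
```

View pics/f.png

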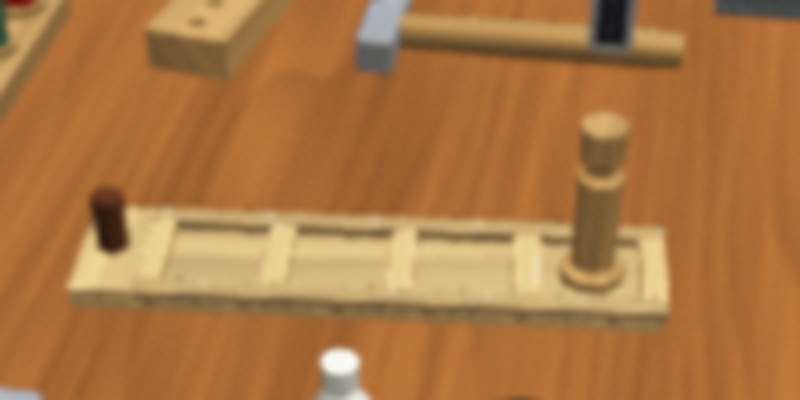

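The soldier stands upright in pocket 4 (hat at crop pixel (605,124), foot at (593,270)). Next, the lady.

Request:
drive_tool(
  series=[
    {"travel": [0.2,-0.4,0],"angular": [0,0,0],"fingers": 0},
    {"travel": [0.464,-0.984,0],"angular": [0,0,0],"fingers": 0},
    {"travel": [0.464,-0.984,0],"angular": [0,0,0],"fingers": 0},
    {"travel": [0.464,-0.984,0],"angular": [0,0,0],"fingers": 0},
    {"travel": [0.464,-0.984,0],"angular": [0,0,0],"fingers": 0},
  ],
)

```text
t: 11.8
eef_pos: [0.4675, -0.0663, 0.1802]
eef_rot: [-3.141, -0.003, 0.005]
contact_force: [-0.2, -0.0, 0.6]
width: 0.0854
grip_force: 0.0
```

Request:
drive_tool(
  series=[
    {"travel": [0.2,-0.4,0],"angular": [0,0,0],"fingers": 0},
    {"travel": [0.464,-0.984,0],"angular": [0,0,0],"fingers": 0},
    {"travel": [0.464,-0.984,0],"angular": [0,0,0],"fingers": 0},
    {"travel": [0.464,-0.984,0],"angular": [0,0,0],"fingers": 0},
    {"travel": [0.464,-0.984,0],"angular": [0,0,0],"fingers": 0},
  ],
)

```text
t: 12.3
eef_pos: [0.5234, 0.0504, 0.181]
eef_rot: [3.141, -0.0, -0.003]
contact_force: [0.1, -0.1, 0.3]
width: 0.0856
grip_force: 0.0
```

Request:
drive_tool(
  series=[
    {"travel": [0.2,-0.4,0],"angular": [0,0,0],"fingers": 0},
    {"travel": [0.464,-0.984,0],"angular": [0,0,0],"fingers": 0},
    {"travel": [0.464,-0.984,0],"angular": [0,0,0],"fingers": 0},
    {"travel": [0.464,-0.984,0],"angular": [0,0,0],"fingers": 0},
    {"travel": [0.464,-0.984,0],"angular": [0,0,0],"fingers": 0},
  ],
)

```text
t: 12.8
eef_pos: [0.5793, 0.1677, 0.1814]
eef_rot: [3.14, -0.002, -0.002]
contact_force: [-0.2, -0.9, -0.7]
width: 0.0852
grip_force: 0.0
```

Request:
drive_tool(
  series=[
    {"travel": [0,-0.01,0.25],"angular": [0,0,0],"fingers": 0},
    {"travel": [0,-0.01,0.5],"angular": [0,0,0],"fingers": 0},
    {"travel": [0,-0.01,0.75],"angular": [0,0,0],"fingers": 0},
    {"travel": [0,-0.01,0.925],"angular": [0,0,0],"fingers": 0},
    {"travel": [0,-0.01,0.925],"angular": [0,0,0],"fingers": 0},
    {"travel": [0,-0.01,0.925],"angular": [0,0,0],"fingers": 0},
  ],
)

```text
t: 13.4
eef_pos: [0.5794, 0.1689, 0.0717]
eef_rot: [3.141, -0.003, 0.0]
contact_force: [0.9, 0.2, 1.0]
width: 0.0852
grip_force: 0.0
```

Request:
drive_tool(
  series=[
    {"travel": [0,0,0],"angular": [0,0,0],"fingers": 0.4},
    {"travel": [0,0,0],"angular": [0,0,0],"fingers": 0.5},
    {"travel": [0,0,0],"angular": [0,0,0],"fingers": 0.6},
    {"travel": [0,0,0],"angular": [0,0,0],"fingers": 0.7},
    {"travel": [0,0,0],"angular": [0,0,0],"fingers": 0.8},
    {"travel": [0,0,0],"angular": [0,0,0],"fingers": 1},
    {"travel": [0,0,0],"angular": [0,0,0],"fingers": 1},
    {"travel": [0,0,0],"angular": [0,0,0],"fingers": 1},
    {"travel": [0,0,0],"angular": [0,0,0],"fingers": 1},
    {"travel": [0,0,0],"angular": [0,0,0],"fingers": 1},
  ],
)

```text
t: 14.4
eef_pos: [0.5799, 0.1711, 0.0719]
eef_rot: [-3.141, -0.001, -0.002]
contact_force: [-0.5, 1.6, 4.7]
width: 0.0223
grip_force: 58.8
```

Request:
drive_tool(
  series=[
    {"travel": [0,0,-0.1],"angular": [0,0,0],"fingers": 1},
    {"travel": [0,0,-0.3],"angular": [0,0,0],"fingers": 1},
    {"travel": [0,0,-0.55],"angular": [0,0,0],"fingers": 1},
    {"travel": [0,0,-0.8],"angular": [0,0,0],"fingers": 1},
    {"travel": [0,0,-0.95],"angular": [0,0,0],"fingers": 1},
    {"travel": [0,0,-1],"angular": [0,0,0],"fingers": 1},
    {"travel": [0,0,-1],"angular": [0,0,0],"fingers": 1},
  ],
)

```text
t: 15.1
eef_pos: [0.5797, 0.1706, 0.1916]
eef_rot: [-3.142, 0.0, -0.002]
contact_force: [-0.2, -0.2, -0.3]
width: 0.0227
grip_force: 58.1
```

Request:
drive_tool(
  series=[
    {"travel": [-0.03,0.1,0],"angular": [0,0,0],"fingers": 1},
    {"travel": [-0.08,0.3,0],"angular": [0,0,0],"fingers": 1},
    {"travel": [-0.14,0.52,0],"angular": [0,0,0],"fingers": 1},
    {"travel": [-0.2,0.73,0],"angular": [0,0,0],"fingers": 1},
    {"travel": [-0.24,0.88,0],"angular": [0,0,0],"fingers": 1},
    {"travel": [-0.264,0.97,0],"angular": [0,0,0],"fingers": 1},
    {"travel": [-0.264,0.97,0],"angular": [0,0,0],"fingers": 1},
  ],
)

```text
t: 15.8
eef_pos: [0.547, 0.0527, 0.1898]
eef_rot: [3.141, -0.003, -0.003]
contact_force: [1.1, 1.3, -0.1]
width: 0.0221
grip_force: 58.1
```

Request:
drive_tool(
  series=[
    {"travel": [-0.03,0.1,0],"angular": [0,0,0],"fingers": 1},
    {"travel": [-0.08,0.3,0],"angular": [0,0,0],"fingers": 1},
    {"travel": [-0.14,0.52,0],"angular": [0,0,0],"fingers": 1},
    {"travel": [-0.2,0.73,0],"angular": [0,0,0],"fingers": 1},
    {"travel": [-0.24,0.88,0],"angular": [0,0,0],"fingers": 1},
    {"travel": [-0.264,0.97,0],"angular": [0,0,0],"fingers": 1},
    {"travel": [-0.264,0.97,0],"angular": [0,0,0],"fingers": 1},
  ],
)

```text
t: 16.5
eef_pos: [0.5159, -0.0629, 0.1908]
eef_rot: [3.142, -0.002, -0.0]
contact_force: [0.5, -0.4, -0.8]
width: 0.0229
grip_force: 58.2
```

Request:
drive_tool(
  series=[
    {"travel": [-0.03,0.1,0],"angular": [0,0,0],"fingers": 1},
    {"travel": [-0.08,0.3,0],"angular": [0,0,0],"fingers": 1},
    {"travel": [-0.14,0.52,0],"angular": [0,0,0],"fingers": 1},
    {"travel": [-0.2,0.73,0],"angular": [0,0,0],"fingers": 1},
    {"travel": [-0.24,0.88,0],"angular": [0,0,0],"fingers": 1},
    {"travel": [-0.264,0.97,0],"angular": [0,0,0],"fingers": 1},
    {"travel": [-0.264,0.97,0],"angular": [0,0,0],"fingers": 1},
  ],
)

```text
t: 17.2
eef_pos: [0.4843, -0.1793, 0.1908]
eef_rot: [3.142, -0.002, -0.0]
contact_force: [-0.1, 0.2, -0.4]
width: 0.0223
grip_force: 58.2
```

Request:
drive_tool(
  series=[
    {"travel": [0,0,0.15],"angular": [0,0,0],"fingers": 1},
    {"travel": [0,0,0.4],"angular": [0,0,0],"fingers": 1},
    {"travel": [0,0,0.65],"angular": [0,0,0],"fingers": 1},
    {"travel": [0,0,0.83],"angular": [0,0,0],"fingers": 1},
    {"travel": [0,0,0.92],"angular": [0,0,0],"fingers": 1},
    {"travel": [0,0,0.92],"angular": [0,0,0],"fingers": 1},
    {"travel": [0,0,0.92],"angular": [0,0,0],"fingers": 1},
  ],
)

```text
t: 17.9
eef_pos: [0.4851, -0.1783, 0.0817]
eef_rot: [3.141, 0.001, 0.002]
contact_force: [0.9, -0.1, 0.3]
width: 0.0225
grip_force: 58.2
```

Request:
drive_tool(
  series=[
    {"travel": [0,0,0.06],"angular": [0,0,0],"fingers": 1},
    {"travel": [0,0,0.12],"angular": [0,0,0],"fingers": 1},
    {"travel": [0,0,0.17],"angular": [0,0,0],"fingers": 1},
    {"travel": [0,0,0.2],"angular": [0,0,0],"fingers": 1},
    {"travel": [0,0,0.206],"angular": [0,0,0],"fingers": 1},
    {"travel": [0,0,0.206],"angular": [0,0,0],"fingers": 1},
  ],
)

```text
t: 18.5
eef_pos: [0.4844, -0.1785, 0.056]
eef_rot: [-3.142, 0.0, 0.0]
contact_force: [-0.6, 1.0, 1.6]
width: 0.0226
grip_force: 58.4
```

Request:
drive_tool(
  series=[
    {"travel": [0,0,0.006],"angular": [0,0,0],"fingers": 1},
    {"travel": [0,0,0.006],"angular": [0,0,0],"fingers": 1},
    {"travel": [0,0,0.006],"angular": [0,0,0],"fingers": 0.6},
    {"travel": [0,0,0.006],"angular": [0,0,0],"fingers": 0.4},
    {"travel": [0,0,0.006],"angular": [0,0,0],"fingers": 0.2},
    {"travel": [0,0,0.006],"angular": [0,0,0],"fingers": 0},
    {"travel": [0,0,0.006],"angular": [0,0,0],"fingers": 0},
    {"travel": [0,0,0.006],"angular": [0,0,0],"fingers": 0},
    {"travel": [0,0,0.006],"angular": [0,0,0],"fingers": 0},
    {"travel": [0,0,0.006],"angular": [0,0,0],"fingers": 0},
  ],
)

```text
t: 19.5
eef_pos: [0.4845, -0.1785, 0.0551]
eef_rot: [-3.142, -0.0, -0.0]
contact_force: [0.4, -0.1, -1.0]
width: 0.0855
grip_force: 0.0
```

Request:
drive_tool(
  series=[
    {"travel": [0,0,-0.2],"angular": [0,0,0],"fingers": 0},
    {"travel": [0,0,-0.5],"angular": [0,0,0],"fingers": 0},
    {"travel": [0,0,-0.8],"angular": [0,0,0],"fingers": 0},
    {"travel": [0,0,-1],"angular": [0,0,0],"fingers": 0},
    {"travel": [0,0,-1],"angular": [0,0,0],"fingers": 0},
    {"travel": [0,0,-1],"angular": [0,0,0],"fingers": 0},
  ],
)

```text
t: 20.1
eef_pos: [0.4846, -0.1786, 0.1754]
eef_rot: [3.141, 0.0, 0.002]
contact_force: [0.4, 0.7, -1.0]
width: 0.0855
grip_force: 0.0
```

Request:
drive_tool(
  series=[
    {"travel": [0.03,-0.4,0],"angular": [0,0,0],"fingers": 0},
    {"travel": [0.067,-0.99,0],"angular": [0,0,0],"fingers": 0},
    {"travel": [0.067,-0.99,0],"angular": [0,0,0],"fingers": 0},
    {"travel": [0.067,-0.99,0],"angular": [0,0,0],"fingers": 0},
    {"travel": [0.067,-0.99,0],"angular": [0,0,0],"fingers": 0},
  ],
)

```text
t: 20.6
eef_pos: [0.4919, -0.0596, 0.1735]
eef_rot: [3.141, 0.002, -0.004]
contact_force: [0.4, -1.5, -0.3]
width: 0.0857
grip_force: 0.0
```

Request:
drive_tool(
  series=[
    {"travel": [0.03,-0.4,0],"angular": [0,0,0],"fingers": 0},
    {"travel": [0.067,-0.99,0],"angular": [0,0,0],"fingers": 0},
    {"travel": [0.067,-0.99,0],"angular": [0,0,0],"fingers": 0},
    {"travel": [0.067,-0.99,0],"angular": [0,0,0],"fingers": 0},
    {"travel": [0.067,-0.99,0],"angular": [0,0,0],"fingers": 0},
  ],
)

```text
t: 21.1
eef_pos: [0.5005, 0.0579, 0.1744]
eef_rot: [3.141, -0.001, -0.002]
contact_force: [-0.1, 0.0, -0.4]
width: 0.0852
grip_force: 0.0
```

Request:
drive_tool(
  series=[
    {"travel": [0.03,-0.4,0],"angular": [0,0,0],"fingers": 0},
    {"travel": [0.067,-0.99,0],"angular": [0,0,0],"fingers": 0},
    {"travel": [0.067,-0.99,0],"angular": [0,0,0],"fingers": 0},
    {"travel": [0.067,-0.99,0],"angular": [0,0,0],"fingers": 0},
    {"travel": [0.067,-0.99,0],"angular": [0,0,0],"fingers": 0},
  ],
)

```text
t: 21.6
eef_pos: [0.5089, 0.1762, 0.1747]
eef_rot: [3.14, -0.002, -0.001]
contact_force: [0.4, -0.4, -0.4]
width: 0.0853
grip_force: 0.0
```

```bash
python3 - <<'E'
from bench import ctrl, viewer
import cv2,pickle
v=viewer.get_image("side")
cv2.imwrite("pics/g.png",cv2.resize(v["img"][90:320,170:450,::-1],None,fx=2.6,fy=2.6,interpolation=2));s=ctrl.sense();print(s["eef_pos"],s["t"])
E
```

```text
[0.50888832 0.17590588 0.1748095 ] 21.65
```

View pics/g.png

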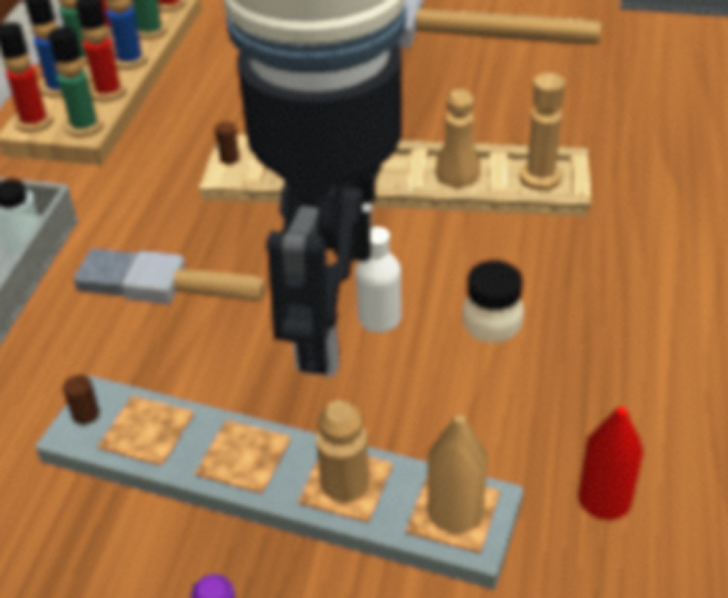

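The lady stands in pocket 3 (crop pixel (458,140)) and the soldier in pocket 4 (545,130). The boy is next at (343,450), with the gnome behind it at (457,475).

Request:
drive_tool(
  series=[
    {"travel": [0,-0.01,0.25],"angular": [0,0,0],"fingers": 0},
    {"travel": [0,-0.01,0.5],"angular": [0,0,0],"fingers": 0},
    {"travel": [0,-0.01,0.75],"angular": [0,0,0],"fingers": 0},
    {"travel": [0,-0.01,0.975],"angular": [0,0,0],"fingers": 0},
    {"travel": [0,-0.01,0.975],"angular": [0,0,0],"fingers": 0},
    {"travel": [0,-0.01,0.975],"angular": [0,0,0],"fingers": 0},
  ],
)

```text
t: 22.25
eef_pos: [0.5087, 0.1777, 0.0585]
eef_rot: [3.141, -0.003, -0.001]
contact_force: [0.7, -0.1, 0.8]
width: 0.0851
grip_force: 0.0
```

Request:
drive_tool(
  series=[
    {"travel": [0,0,0],"angular": [0,0,0],"fingers": 0.4},
    {"travel": [0,0,0],"angular": [0,0,0],"fingers": 0.5},
    {"travel": [0,0,0],"angular": [0,0,0],"fingers": 0.6},
    {"travel": [0,0,0],"angular": [0,0,0],"fingers": 0.7},
    {"travel": [0,0,0],"angular": [0,0,0],"fingers": 0.8},
    {"travel": [0,0,0],"angular": [0,0,0],"fingers": 1},
    {"travel": [0,0,0],"angular": [0,0,0],"fingers": 1},
    {"travel": [0,0,0],"angular": [0,0,0],"fingers": 1},
    {"travel": [0,0,0],"angular": [0,0,0],"fingers": 1},
    {"travel": [0,0,0],"angular": [0,0,0],"fingers": 1},
  ],
)

```text
t: 23.25
eef_pos: [0.5093, 0.1794, 0.0595]
eef_rot: [-3.141, -0.0, -0.004]
contact_force: [-0.2, 0.0, 5.6]
width: 0.0301
grip_force: 59.8
```

Request:
drive_tool(
  series=[
    {"travel": [0,0,-0.1],"angular": [0,0,0],"fingers": 1},
    {"travel": [0,0,-0.3],"angular": [0,0,0],"fingers": 1},
    {"travel": [0,0,-0.55],"angular": [0,0,0],"fingers": 1},
    {"travel": [0,0,-0.8],"angular": [0,0,0],"fingers": 1},
    {"travel": [0,0,-0.95],"angular": [0,0,0],"fingers": 1},
    {"travel": [0,0,-1],"angular": [0,0,0],"fingers": 1},
    {"travel": [0,0,-1],"angular": [0,0,0],"fingers": 1},
  ],
)

```text
t: 23.95
eef_pos: [0.5088, 0.1792, 0.1789]
eef_rot: [-3.141, -0.0, -0.002]
contact_force: [0.2, 0.0, -1.1]
width: 0.0301
grip_force: 59.4
```

Request:
drive_tool(
  series=[
    {"travel": [0.01,0.1,0],"angular": [0,0,0],"fingers": 1},
    {"travel": [0.04,0.3,0],"angular": [0,0,0],"fingers": 1},
    {"travel": [0.07,0.52,0],"angular": [0,0,0],"fingers": 1},
    {"travel": [0.1,0.73,0],"angular": [0,0,0],"fingers": 1},
    {"travel": [0.12,0.88,0],"angular": [0,0,0],"fingers": 1},
    {"travel": [0.132,0.976,0],"angular": [0,0,0],"fingers": 1},
    {"travel": [0.132,0.976,0],"angular": [0,0,0],"fingers": 1},
  ],
)

```text
t: 24.65
eef_pos: [0.524, 0.0603, 0.1768]
eef_rot: [3.141, -0.003, -0.003]
contact_force: [-0.3, -0.0, -0.4]
width: 0.0302
grip_force: 59.4
```

Request:
drive_tool(
  series=[
    {"travel": [0.01,0.1,0],"angular": [0,0,0],"fingers": 1},
    {"travel": [0.04,0.3,0],"angular": [0,0,0],"fingers": 1},
    {"travel": [0.07,0.52,0],"angular": [0,0,0],"fingers": 1},
    {"travel": [0.1,0.73,0],"angular": [0,0,0],"fingers": 1},
    {"travel": [0.12,0.88,0],"angular": [0,0,0],"fingers": 1},
    {"travel": [0.132,0.976,0],"angular": [0,0,0],"fingers": 1},
    {"travel": [0.132,0.976,0],"angular": [0,0,0],"fingers": 1},
  ],
)

```text
t: 25.35
eef_pos: [0.5402, -0.0561, 0.1778]
eef_rot: [3.141, -0.002, -0.001]
contact_force: [-0.0, 1.0, -0.4]
width: 0.0303
grip_force: 59.4
```

Request:
drive_tool(
  series=[
    {"travel": [0.01,0.1,0],"angular": [0,0,0],"fingers": 1},
    {"travel": [0.04,0.3,0],"angular": [0,0,0],"fingers": 1},
    {"travel": [0.07,0.52,0],"angular": [0,0,0],"fingers": 1},
    {"travel": [0.1,0.73,0],"angular": [0,0,0],"fingers": 1},
    {"travel": [0.12,0.88,0],"angular": [0,0,0],"fingers": 1},
    {"travel": [0.132,0.976,0],"angular": [0,0,0],"fingers": 1},
    {"travel": [0.132,0.976,0],"angular": [0,0,0],"fingers": 1},
  ],
)

```text
t: 26.05
eef_pos: [0.5561, -0.1732, 0.1779]
eef_rot: [-3.142, 0.002, 0.001]
contact_force: [0.6, -0.0, -0.3]
width: 0.0304
grip_force: 59.4
```

Request:
drive_tool(
  series=[
    {"travel": [0,0,0.15],"angular": [0,0,0],"fingers": 1},
    {"travel": [0,0,0.4],"angular": [0,0,0],"fingers": 1},
    {"travel": [0,0,0.65],"angular": [0,0,0],"fingers": 1},
    {"travel": [0,0,0.83],"angular": [0,0,0],"fingers": 1},
    {"travel": [0,0,0.92],"angular": [0,0,0],"fingers": 1},
    {"travel": [0,0,0.92],"angular": [0,0,0],"fingers": 1},
    {"travel": [0,0,0.92],"angular": [0,0,0],"fingers": 1},
  ],
)

```text
t: 26.75
eef_pos: [0.5567, -0.172, 0.0689]
eef_rot: [3.141, 0.001, 0.002]
contact_force: [0.0, 0.3, 0.4]
width: 0.0301
grip_force: 59.4
```

Request:
drive_tool(
  series=[
    {"travel": [0,0,0.06],"angular": [0,0,0],"fingers": 1},
    {"travel": [0,0,0.12],"angular": [0,0,0],"fingers": 1},
    {"travel": [0,0,0.17],"angular": [0,0,0],"fingers": 1},
    {"travel": [0,0,0.2],"angular": [0,0,0],"fingers": 1},
    {"travel": [0,0,0.206],"angular": [0,0,0],"fingers": 1},
    {"travel": [0,0,0.206],"angular": [0,0,0],"fingers": 1},
  ],
)

```text
t: 27.35
eef_pos: [0.556, -0.1723, 0.0435]
eef_rot: [-3.141, -0.0, 0.0]
contact_force: [-1.9, 2.1, 4.1]
width: 0.0303
grip_force: 59.9
```

Request:
drive_tool(
  series=[
    {"travel": [0,0,0],"angular": [0,0,0],"fingers": 0.6},
    {"travel": [0,0,0],"angular": [0,0,0],"fingers": 0.4},
    {"travel": [0,0,0],"angular": [0,0,0],"fingers": 0.2},
    {"travel": [0,0,0],"angular": [0,0,0],"fingers": 0},
    {"travel": [0,0,0],"angular": [0,0,0],"fingers": 0},
    {"travel": [0,0,0],"angular": [0,0,0],"fingers": 0},
    {"travel": [0,0,0],"angular": [0,0,0],"fingers": 0},
    {"travel": [0,0,0],"angular": [0,0,0],"fingers": 0},
  ],
)

```text
t: 28.15
eef_pos: [0.5561, -0.1723, 0.043]
eef_rot: [-3.142, -0.0, -0.0]
contact_force: [0.5, -1.3, -0.0]
width: 0.0855
grip_force: 0.0
```

Request:
drive_tool(
  series=[
    {"travel": [0,0,-0.2],"angular": [0,0,0],"fingers": 0},
    {"travel": [0,0,-0.5],"angular": [0,0,0],"fingers": 0},
    {"travel": [0,0,-0.8],"angular": [0,0,0],"fingers": 0},
    {"travel": [0,0,-1],"angular": [0,0,0],"fingers": 0},
    {"travel": [0,0,-1],"angular": [0,0,0],"fingers": 0},
    {"travel": [0,0,-1],"angular": [0,0,0],"fingers": 0},
  ],
)

```text
t: 28.75
eef_pos: [0.5563, -0.1723, 0.1632]
eef_rot: [3.141, 0.0, 0.001]
contact_force: [-0.3, -0.9, -0.5]
width: 0.0855
grip_force: 0.0
```

Request:
drive_tool(
  series=[
    {"travel": [-0.13,-0.4,0],"angular": [0,0,0],"fingers": 0},
    {"travel": [-0.335,-1,0],"angular": [0,0,0],"fingers": 0},
    {"travel": [-0.335,-1,0],"angular": [0,0,0],"fingers": 0},
    {"travel": [-0.335,-1,0],"angular": [0,0,0],"fingers": 0},
    {"travel": [-0.335,-1,0],"angular": [0,0,0],"fingers": 0},
  ],
)

```text
t: 29.25
eef_pos: [0.5153, -0.0519, 0.1613]
eef_rot: [3.142, 0.002, -0.004]
contact_force: [0.1, -0.5, 0.1]
width: 0.0852
grip_force: 0.0
```

Request:
drive_tool(
  series=[
    {"travel": [-0.13,-0.4,0],"angular": [0,0,0],"fingers": 0},
    {"travel": [-0.335,-1,0],"angular": [0,0,0],"fingers": 0},
    {"travel": [-0.335,-1,0],"angular": [0,0,0],"fingers": 0},
    {"travel": [-0.335,-1,0],"angular": [0,0,0],"fingers": 0},
    {"travel": [-0.335,-1,0],"angular": [0,0,0],"fingers": 0},
  ],
)

```text
t: 29.75
eef_pos: [0.4759, 0.067, 0.1622]
eef_rot: [3.141, 0.0, -0.002]
contact_force: [-0.4, -0.5, 0.2]
width: 0.0853
grip_force: 0.0
```

Request:
drive_tool(
  series=[
    {"travel": [-0.13,-0.4,0],"angular": [0,0,0],"fingers": 0},
    {"travel": [-0.335,-1,0],"angular": [0,0,0],"fingers": 0},
    {"travel": [-0.335,-1,0],"angular": [0,0,0],"fingers": 0},
    {"travel": [-0.335,-1,0],"angular": [0,0,0],"fingers": 0},
    {"travel": [-0.335,-1,0],"angular": [0,0,0],"fingers": 0},
  ],
)

```text
t: 30.25
eef_pos: [0.4362, 0.1866, 0.1625]
eef_rot: [3.14, -0.001, -0.001]
contact_force: [-0.1, 0.5, -0.2]
width: 0.0853
grip_force: 0.0
```

```bash
python3 - <<'E'
from bench import ctrl, viewer
import cv2,pickle
v=viewer.get_image("side")
cv2.imwrite("pics/h.png",cv2.resize(v["img"][90:320,170:450,::-1],None,fx=2.6,fy=2.6,interpolation=2));s=ctrl.sense();print(s["eef_pos"],s["t"])
E
```

```text
[0.43627176 0.18627892 0.1625755 ] 30.3
```

View pics/h.png

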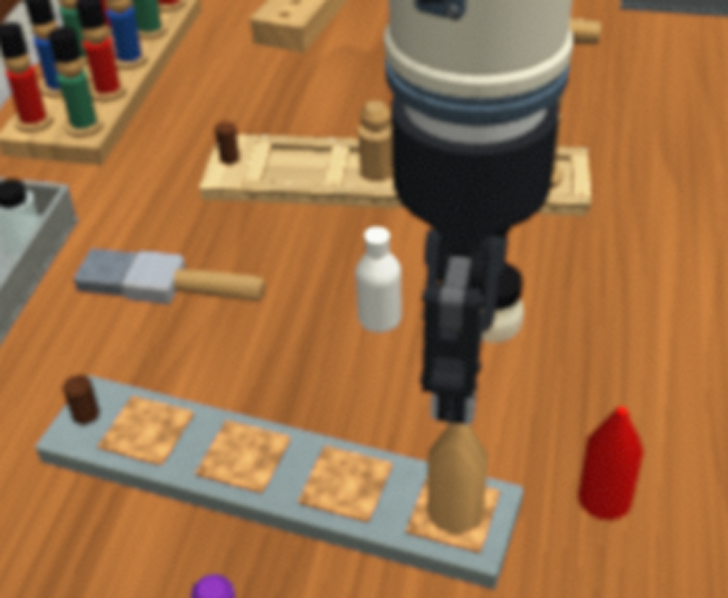

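The boy stands in pocket 2 (crop pixel (376,140)), and only the gnome is left on the rack, directly below the gripper.

Request:
drive_tool(
  series=[
    {"travel": [0,-0.02,0.25],"angular": [0,0,0],"fingers": 0},
    {"travel": [0,-0.02,0.5],"angular": [0,0,0],"fingers": 0},
    {"travel": [0,-0.02,0.7],"angular": [0,0,0],"fingers": 0},
    {"travel": [0,-0.02,0.84],"angular": [0,0,0],"fingers": 0},
    {"travel": [0,-0.02,0.84],"angular": [0,0,0],"fingers": 0},
    {"travel": [0,-0.02,0.84],"angular": [0,0,0],"fingers": 0},
  ],
)

```text
t: 30.9
eef_pos: [0.4361, 0.1889, 0.0624]
eef_rot: [3.141, -0.003, -0.0]
contact_force: [0.4, 1.0, -0.0]
width: 0.0852
grip_force: 0.0
```

Request:
drive_tool(
  series=[
    {"travel": [0,0,0],"angular": [0,0,0],"fingers": 0.3},
    {"travel": [0,0,0],"angular": [0,0,0],"fingers": 0.4},
    {"travel": [0,0,0],"angular": [0,0,0],"fingers": 0.5},
    {"travel": [0,0,0],"angular": [0,0,0],"fingers": 0.6},
    {"travel": [0,0,0],"angular": [0,0,0],"fingers": 0.8},
    {"travel": [0,0,0],"angular": [0,0,0],"fingers": 1},
    {"travel": [0,0,0],"angular": [0,0,0],"fingers": 1},
    {"travel": [0,0,0],"angular": [0,0,0],"fingers": 1},
    {"travel": [0,0,0],"angular": [0,0,0],"fingers": 1},
    {"travel": [0,0,0],"angular": [0,0,0],"fingers": 1},
  ],
)

```text
t: 31.9
eef_pos: [0.4359, 0.1903, 0.0633]
eef_rot: [-3.141, -0.0, -0.002]
contact_force: [-0.9, -1.7, 5.8]
width: 0.0346
grip_force: 59.3
```

Request:
drive_tool(
  series=[
    {"travel": [0,0,-0.1],"angular": [0,0,0],"fingers": 1},
    {"travel": [0,0,-0.3],"angular": [0,0,0],"fingers": 1},
    {"travel": [0,0,-0.55],"angular": [0,0,0],"fingers": 1},
    {"travel": [0,0,-0.8],"angular": [0,0,0],"fingers": 1},
    {"travel": [0,0,-0.95],"angular": [0,0,0],"fingers": 1},
    {"travel": [0,0,-1],"angular": [0,0,0],"fingers": 1},
    {"travel": [0,0,-1],"angular": [0,0,0],"fingers": 1},
  ],
)

```text
t: 32.6
eef_pos: [0.4357, 0.1902, 0.1829]
eef_rot: [-3.141, -0.0, -0.002]
contact_force: [-0.2, -0.2, -1.2]
width: 0.034
grip_force: 59.8
```

Request:
drive_tool(
  series=[
    {"travel": [0.05,0.1,0],"angular": [0,0,0],"fingers": 1},
    {"travel": [0.16,0.3,0],"angular": [0,0,0],"fingers": 1},
    {"travel": [0.28,0.52,0],"angular": [0,0,0],"fingers": 1},
    {"travel": [0.4,0.73,0],"angular": [0,0,0],"fingers": 1},
    {"travel": [0.48,0.89,0],"angular": [0,0,0],"fingers": 1},
    {"travel": [0.534,0.99,0],"angular": [0,0,0],"fingers": 1},
    {"travel": [0.534,0.99,0],"angular": [0,0,0],"fingers": 1},
  ],
)

```text
t: 33.3
eef_pos: [0.4996, 0.0696, 0.1807]
eef_rot: [3.141, -0.004, -0.004]
contact_force: [-0.5, 0.2, -0.9]
width: 0.0341
grip_force: 59.9
```

Request:
drive_tool(
  series=[
    {"travel": [0.05,0.1,0],"angular": [0,0,0],"fingers": 1},
    {"travel": [0.16,0.3,0],"angular": [0,0,0],"fingers": 1},
    {"travel": [0.28,0.52,0],"angular": [0,0,0],"fingers": 1},
    {"travel": [0.4,0.73,0],"angular": [0,0,0],"fingers": 1},
    {"travel": [0.48,0.89,0],"angular": [0,0,0],"fingers": 1},
    {"travel": [0.534,0.99,0],"angular": [0,0,0],"fingers": 1},
    {"travel": [0.534,0.99,0],"angular": [0,0,0],"fingers": 1},
  ],
)

```text
t: 34.0
eef_pos: [0.5639, -0.0484, 0.1818]
eef_rot: [3.141, -0.002, -0.001]
contact_force: [-0.9, -0.3, -0.3]
width: 0.0343
grip_force: 59.9
```

Request:
drive_tool(
  series=[
    {"travel": [0.05,0.1,0],"angular": [0,0,0],"fingers": 1},
    {"travel": [0.16,0.3,0],"angular": [0,0,0],"fingers": 1},
    {"travel": [0.28,0.52,0],"angular": [0,0,0],"fingers": 1},
    {"travel": [0.4,0.73,0],"angular": [0,0,0],"fingers": 1},
    {"travel": [0.48,0.89,0],"angular": [0,0,0],"fingers": 1},
    {"travel": [0.534,0.99,0],"angular": [0,0,0],"fingers": 1},
    {"travel": [0.534,0.99,0],"angular": [0,0,0],"fingers": 1},
  ],
)

```text
t: 34.7
eef_pos: [0.628, -0.1672, 0.1817]
eef_rot: [-3.142, 0.001, 0.001]
contact_force: [-0.5, 0.8, -0.8]
width: 0.0342
grip_force: 59.9
```

Request:
drive_tool(
  series=[
    {"travel": [0,0,0.15],"angular": [0,0,0],"fingers": 1},
    {"travel": [0,0,0.4],"angular": [0,0,0],"fingers": 1},
    {"travel": [0,0,0.65],"angular": [0,0,0],"fingers": 1},
    {"travel": [0,0,0.83],"angular": [0,0,0],"fingers": 1},
    {"travel": [0,0,0.92],"angular": [0,0,0],"fingers": 1},
    {"travel": [0,0,0.92],"angular": [0,0,0],"fingers": 1},
    {"travel": [0,0,0.92],"angular": [0,0,0],"fingers": 1},
  ],
)

```text
t: 35.4
eef_pos: [0.6282, -0.1659, 0.0732]
eef_rot: [3.141, 0.001, 0.003]
contact_force: [0.0, 0.2, -0.4]
width: 0.0342
grip_force: 59.9
```

Request:
drive_tool(
  series=[
    {"travel": [0,0,0.06],"angular": [0,0,0],"fingers": 1},
    {"travel": [0,0,0.12],"angular": [0,0,0],"fingers": 1},
    {"travel": [0,0,0.17],"angular": [0,0,0],"fingers": 1},
    {"travel": [0,0,0.2],"angular": [0,0,0],"fingers": 1},
    {"travel": [0,0,0.206],"angular": [0,0,0],"fingers": 1},
    {"travel": [0,0,0.206],"angular": [0,0,0],"fingers": 1},
  ],
)

```text
t: 36.0
eef_pos: [0.6277, -0.1663, 0.0474]
eef_rot: [-3.142, 0.0, -0.0]
contact_force: [-2.4, 0.7, 2.1]
width: 0.0342
grip_force: 60.2
```

Release, lift and move the arm clear of the view (toward +y).

Request:
drive_tool(
  series=[
    {"travel": [0,0,0],"angular": [0,0,0],"fingers": 0.6},
    {"travel": [0,0,0],"angular": [0,0,0],"fingers": 0.4},
    {"travel": [0,0,0],"angular": [0,0,0],"fingers": 0.2},
    {"travel": [0,0,0],"angular": [0,0,0],"fingers": 0},
    {"travel": [0,0,0],"angular": [0,0,0],"fingers": 0},
    {"travel": [0,0,0],"angular": [0,0,0],"fingers": 0},
    {"travel": [0,0,0],"angular": [0,0,0],"fingers": 0},
    {"travel": [0,0,0],"angular": [0,0,0],"fingers": 0},
  ],
)

```text
t: 36.8
eef_pos: [0.6277, -0.1663, 0.047]
eef_rot: [3.142, 0.0, 0.0]
contact_force: [0.6, -0.6, -0.7]
width: 0.0856
grip_force: 0.0
```

Request:
drive_tool(
  series=[
    {"travel": [0,0,-0.2],"angular": [0,0,0],"fingers": 0},
    {"travel": [0,0,-0.5],"angular": [0,0,0],"fingers": 0},
    {"travel": [0,0,-0.8],"angular": [0,0,0],"fingers": 0},
    {"travel": [0,0,-1],"angular": [0,0,0],"fingers": 0},
    {"travel": [0,0,-1],"angular": [0,0,0],"fingers": 0},
    {"travel": [0,0,-1],"angular": [0,0,0],"fingers": 0},
  ],
)

```text
t: 37.4
eef_pos: [0.6279, -0.1664, 0.1674]
eef_rot: [3.141, -0.0, 0.002]
contact_force: [-0.2, 0.6, -0.0]
width: 0.0852
grip_force: 0.0
```

```bash
python3 - <<'E'
from bench import ctrl, viewer
import cv2,pickle
v=viewer.get_image("side");pickle.dump(v,open("v2.pkl","wb"))
cv2.imwrite("pics/i.png",cv2.resize(v["img"][90:190,230:430,::-1],None,fx=4,fy=4,interpolation=2));s=ctrl.sense();print(s["eef_pos"],s["t"])
E
```

```text
[ 0.62736859 -0.16615907  0.16577213] 37.45
```

View pics/i.png

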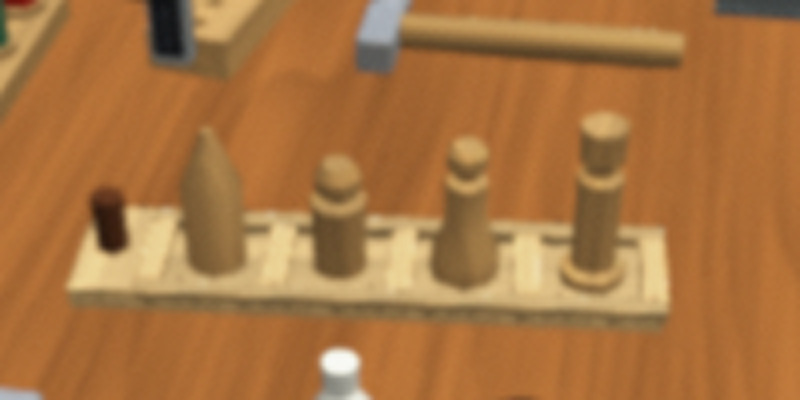

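All four stand upright in order from the post: gnome, boy, lady, soldier (tips at crop pixels (206,127), (339,172), (467,157), (605,124)). I'll check these positions against the pocket centres.

```bash
python3 - <<'E'
from h import *
v=pickle.load(open("v2.pkl","rb"))
o=np.array([.5207,-.1757]);u=np.array([.9962,.0876])
for n,p,z in(("gnome",(206,127),.094),("boy",(339,174),.0625),("lady",(467,157),.0795),("soldier",(605,122),.106)):
    q=ray(v,(230+(p[0]+.5)/4-.5,90+(p[1]+.5)/4-.5),z)[:2]-o
    print(n,np.round([q@u,q@[-u[1],u[0]]],4))
E
```

```text
gnome [ 0.1086 -0.0042]
boy [ 0.0359 -0.0104]
lady [-0.0361 -0.0062]
soldier [-0.1096 -0.0041]
```

```bash
python3 - <<'E'
from h import *
v=pickle.load(open("v2.pkl","rb"))
o=np.array([.5207,-.1757]);u=np.array([.9962,.0876]);c=-v["R"].T@v["t"]
for n,p,r in(("gnome",(214,275),.018),("boy",(340,278),.016),("lady",(463,287),.02),("soldier",(592,291),.019)):
    q=ray(v,(230+(p[0]+.5)/4-.5,90+(p[1]+.5)/4-.5),.006)[:2]
    d=c[:2]-q; q=q-r*d/np.linalg.norm(d)-o
    print(n,np.round([q@u,q@[-u[1],u[0]]],4))
E
```

```text
gnome [ 0.1116 -0.0036]
boy [ 0.0364 -0.0042]
lady [-0.0362 -0.0048]
soldier [-0.1115 -0.0052]
```

All four are within about 5 mm of their pocket centres, measured at the base, and the gripper is clear.

```bash
python3 -c "
from bench import ctrl
print(ctrl.hand_in())"
```

```text
the job is handed in; nothing more can be done
None
```

All four figures stand upright and released in the tray in reverse order (from the post: gnome, boy, lady, soldier), each about 5 mm from its pocket centre by the base measurement, and the job was handed in at about 37 s; the hand-in returned no verdict.

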